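Close the glue pot to its venting position and hold it

TASK

Get the bench glue pot ready to vent: first turn its black handwheel clockwise until the yellow pointer stands at the green line on the dial. Then set the blue bayonet lid fully down into the pot's mouth with its yellow bar ends at the white ribs, and twist it clockwise to the green ribs, halfway to the lock; do not turn it on towards the red ribs, where it would click. A spring turns the lid back if it is let go, so finish still gripping the lid there, and leave the other things on the bench undisturbed.

Things in the scene. Friction and masses are not known exactly. Their poses are not given: they have to be found in the camera images.
- glue_pot: Fixed unit: dark steel base plate 245x112x12 mm with a grey pot 92 mm across and, 120 mm from the pot's axis, a brass valve with the handwheel. Origin on the bench under the pot's axis; x points from valve to pot, z up. Its shoulder is 64 mm high; on it a dark collar 80 mm across and, round it, 3 pairs of coloured ribs, 8 mm wide, 41 to 45 mm from the axis, up to 83 mm high.
- pot_mouth (a point): Centre of the pot's mouth at the top face of the collar, 84 mm above the bench; axes as the pot's. The mouth is 48 mm across, with two opposite slots for the lugs, each 13 mm wide, reaching 31 mm from the axis. The lugs turn below the lip, which is 5 mm thick.
- entry_mark: The pair of white ribs, where the lid goes in: x runs along the two entry slots, 25 degrees anticlockwise (from above) of the pot's x axis. Origin on the bench under the pot's axis. A spring turns the inserted lid back towards here, with 0.03 N m at the white ribs and 0.08 N m at the green ones.
- half_mark: The pair of green ribs: its x axis runs through them, 50 degrees clockwise of the white ribs. The lid vents here. Origin on the bench under the pot's axis.
- lock_mark: The pair of red ribs: its x axis runs through them, 100 degrees clockwise of the white ribs. The lid locks here; the spring balls of the lock begin to touch the lugs about 65 degrees clockwise of white. Origin on the bench under the pot's axis.
- handwheel (a joint): Black handwheel 52 mm across, axis vertical, 120 mm from the pot's axis along the pot's -x; rim 60 to 78 mm above the bench; below it a white dial 72 mm across, top at 40 mm. Angle in rad, grows clockwise from above, 0 to 4.4; stays where left (friction 0.05 N m). At 3.4 the yellow pointer is at the green line, on the side away from the pot. Starts at 0.4 to 1.4.
- handwheel_pointer (a point): Outer end of the handwheel's yellow pointer, 25 mm from the wheel's axis, on the top of the rim, 78 mm above the bench.
- lid: Loose lid, 0.13 to 0.21 kg. Origin at the centre of its underside, x along bar and lugs, z up; a half turn changes nothing. Upwards: plug 42 mm across, 0-14 mm; two lugs at its foot along x, 6 high, 7 wide, to 28.5 mm from the axis; blue flange 74 across, 14-20 mm; bar 60 long (x), 16 wide, 20-54 mm, ends yellow. Starts upright on the bench. Fully down its origin is 14 mm below pot_mouth.
- wax_tin: Bystander, round tin, 95 mm across, 40 mm high. Leave it alone.
- tape_measure: Bystander, yellow and black tape measure, 90x73x38 mm. Leave it alone.
- screwdriver: Bystander, red screwdriver, 228 mm long, lying flat. Leave it alone.
- hinge_carton: Bystander, small cardboard carton, 110x60x50 mm. Leave it alone.
- paint_brush: Bystander, flat glue brush, 205x43x12 mm, lying flat. Leave it alone.
Not all that is in view belongs to the job. Of the things shaped like the lid, the blue one is meant.

How it is judged:
On the way, in this order (a step that is already met when the one before it is completed fails the run):
1. the handwheel's pointer is set at the green line (value of joint handwheel between 3.25 and 3.55 rad and velocity of joint handwheel between -0.1 and 0.1 rad/s and horizontal distance between lid and pot_mouth above 0.1 m), for 0.2 s.
2. the lid is fully down in the mouth at the white ribs (horizontal distance between lid and pot_mouth below 0.0045 m and z of lid in the frame of pot_mouth below -0.0105 m and angle between lid's own z axis and vertical below 0.1 rad and angle between the x axis of lid and the x axis of entry_mark, either way round below 0.26 rad), for 0.1 s.
At the end, for the whole second after the job is handed in: The handwheel is still within 0.15 rad of 3.4; the lid is down in the mouth (origin at least 10.5 mm below pot_mouth, within 4.5 mm of its axis, tilted less than 0.1 rad), its bar within 10 degrees of the green ribs and still, and the fingers are gripping it (over 1 N) (value of joint handwheel between 3.25 and 3.55 rad and horizontal distance between lid and pot_mouth below 0.0045 m and z of lid in the frame of pot_mouth below -0.0105 m and angle between lid's own z axis and vertical below 0.1 rad and angle between the x axis of lid and the x axis of half_mark, either way round below 0.175 rad and contact force between the fingers and lid above 1 N and angular speed of lid below 0.2 rad/s); the arm keeps its last pose, push and grip.
It fails at once if the seated lid is turned more than 65 degrees from white, into the lock (horizontal distance between lid and pot_mouth below 0.0045 m and z of lid in the frame of pot_mouth below -0.0105 m and angle between lid's own z axis and vertical below 0.1 rad and angle between the x axis of lid and the x axis of lock_mark, either way round below 0.61 rad).
It fails at once if a bystander is moved more than 30 mm (distance of any of wax_tin, tape_measure, screwdriver, hinge_carton, paint_brush from where it was at the start of the episode above 0.03 m).
It also fails if it takes over 67 s, if anything falls off the work surface, if the arm or the gripper's body presses on something with over 40 N, if the wrist force passes 120 N, or if a joint passes its speed limit or range.

ROBOT

A 6-joint arm with a two-finger parallel gripper is mounted at the origin on a cart in front of the work surface, level with it; the furniture and walls round the work are solid. World frame = base frame: x ahead of the robot, y to its left, z up, the work surface at z = 0. Lengths are in m, angles in rad, forces in N, time in s.
With the tool pointing down it reaches from about 0.35 to 1 m from the base axis. Payload 7.1 kg.
Tool frame: the origin (TCP) lies midway between the tips of the shut fingers; the grasp point (between the pads) lies 19 mm behind it; z points along the fingers, y is the line along which they close (so a half turn about z gives the same grasp; the last joint's range is limited). The gripper opens to 85 mm and grips with 20 to 120 N. Pads are 22 mm wide; open, the fingers measure 114 mm over their backs; the gripper's body (76 mm by 85 mm) begins 54 mm behind the grasp point. The pads swing forward as they close: fully open they stand 13 mm farther back than shut.
Start: joints at [1.182, 0.423, 1.63, -0, 1.089, -0.019], TCP at [0.226, 0.583, 0.231] pointing down, gripper open.
Joint ranges: [-3, 3], [-0.9, 2.11], [0.09, 2.58], [-1.31, 4.45], [0.11, 2.69], [-2.54, 2.54]. Speed limits (rad/s): [2.39, 2.39, 3.01, 3.14, 3.14, 3.14].

INTERFACE

Orientations are given as a rotation vector (axis times angle).
In Python, from bench import bot, snapshot, camera_model gives the robot as it stands. The module is installed in compiled form; this text tells all that it offers.
- The arm moves only by the tool send_rows, never from a script. Its argument "commands" is a list of rows, each a list of 2 entries, a list of its own where there are three numbers: the shift along the tool's x, y, z in cm, then the turn about the tool's z in degrees. A call has 1 to 12 rows; each row shifts and turns the commanded pose from where the row before left it, along the tool's axes as they then stand; what a row does not reach is not made up. A row lasts 1/8 s, in which the tool goes at most 62.5 mm and 10.7 degrees, less where a joint would pass 70% of its speed; a pose out of reach is approached as far as the arm can. A call with a gripper value outside its range is refused whole. "claw" is the closure, from -1 (fully open) to 1 (shut), so that 0 is half open, set as the call begins (left out, the last holds). The fingers move at their own pace and stop on an object; the grip force is fixed at half the most. Time passes only in rows, so rows that do not move let the fingers close. It gives the time, the measured TCP pose, the force, the opening and the grip force at its end, in the units of the state.
- bot.sense(): the state, without advancing time (a new reading comes with each control period).
- snapshot(name): name is "side" or "top" or "wrist"; returns the picture (384x512x3 uint8, red, green, blue); there is no depth.
- camera_model(name): a dict with "fx", "fy", "cx", "cy" (pixels), "T" (4x4, takes a point from camera to world coordinates). Camera axes: x right, y up, looking along -z (the intrinsics and any distortion apply to the point x, -y, -z); pixel columns grow to the right and rows downward; lengths in m; the calibration is good to about 2 mm. A picture is of the moment at which its call begins: read the wrist's pose just before it. camera_model takes no time and is no camera call; for the wrist camera it gives the pose at the moment of the call.
- bot.hand_in(): hands the job in; it is judged then, once.
The state is a dict: "time_s": time; "joint_positions": joint angles; "qvel": joint speeds; "tau": joint torques, N m; "eef_pos": TCP position; "tcp_rot": TCP orientation; "ft_force": force on the tool from outside, world axes, zero at the start; "wrist_torque": the same for the moment, N m; "gripper_width": opening from 0.0 (shut) to 1.0 (fully open); "grasp_force": force on a finger pad.
Only numpy, scipy, OpenCV 4.12 (cv2) and the standard library are available. Lean on these libraries where they do the work, as an engineer would, in place of code of your own. Each camera call takes 0.05 s, during which the arm holds its last target. There are 200 camera calls.

## Working session

There is one attempt and no reset: what is moved stays moved. The work goes in short steps, Python scripts to look and compute and a tool call to move; the robot and the scene stay as the last step left them, time stands still between calls to the robot, and variables do not carry over. Pictures are saved under pics/ and viewed, at most 10 in all, crops included, and the job is handed in when it is done.

Besides the shell and the picture viewer there is one more tool, called after "Emit:" by a JSON object that holds its "op" and its "data", one argument or row to a line. send_rows: Moves the arm, as the interface text tells. Its arguments: {"type":"object","properties":{"commands":{"type":"array"},"claw":{"type":"number"}},"required":["commands"]}

```bash
mkdir -p pics; cat > h.py <<'E'
import numpy as np, cv2
from bench import bot, snapshot, camera_model
from scipy.spatial.transform import Rotation as R
def ray(m,u,v):
    T=np.array(m["T"]); d=T[:3,:3]@np.array([(u-m["cx"])/m["fx"],-(v-m["cy"])/m["fy"],-1]); return T[:3,3],d
def at(m,u,v,z):
    o,d=ray(m,u,v); return o+d*(z-o[2])/d[2]
def proj(m,p):
    T=np.array(m["T"]); q=T[:3,:3].T@(np.array(p)-T[:3,3]); return m["cx"]+m["fx"]*q[0]/-q[2], m["cy"]-m["fy"]*q[1]/-q[2]
E
python3 - <<'E'
from h import *
s=bot.sense(); print(s["time_s"],s["eef_pos"],s["tcp_rot"],s["gripper_width"])
for n in("top","side"):
    m=camera_model(n); print({k:np.round(m[k],3).tolist() for k in m})
    im=snapshot(n)[:,:,::-1]; cv2.imwrite(f"pics/{n}0.png",im); 
    cv2.imwrite(f"pics/{n}0b.png",cv2.resize(im,(800,600),interpolation=cv2.INTER_CUBIC))
E
```

```text
0.0 [0.22565417 0.58224245 0.2305143 ] [-5.77552857e-01 -3.08771297e+00  2.46382464e-03] 0.9990376896788774
{'fx': 402.503, 'fy': 402.503, 'cx': 260.522, 'cy': 192.144, 'T': [[-0.007, 0.989, -0.147, 0.311], [-1.0, -0.006, 0.005, -0.085], [0.004, 0.147, 0.989, 1.611], [0.0, 0.0, 0.0, 1.0]]}
{'fx': 484.781, 'fy': 484.781, 'cx': 253.536, 'cy': 197.737, 'T': [[1.0, 0.02, 0.012, 0.531], [0.003, 0.408, -0.913, -1.868], [-0.024, 0.913, 0.408, 0.887], [0.0, 0.0, 0.0, 1.0]]}
```

View pics/top0b.png

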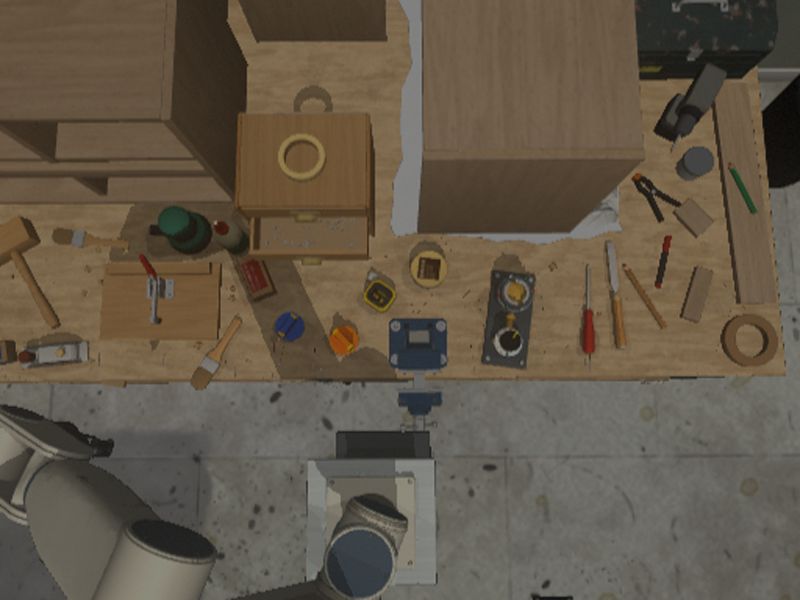

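View pics/side0b.png

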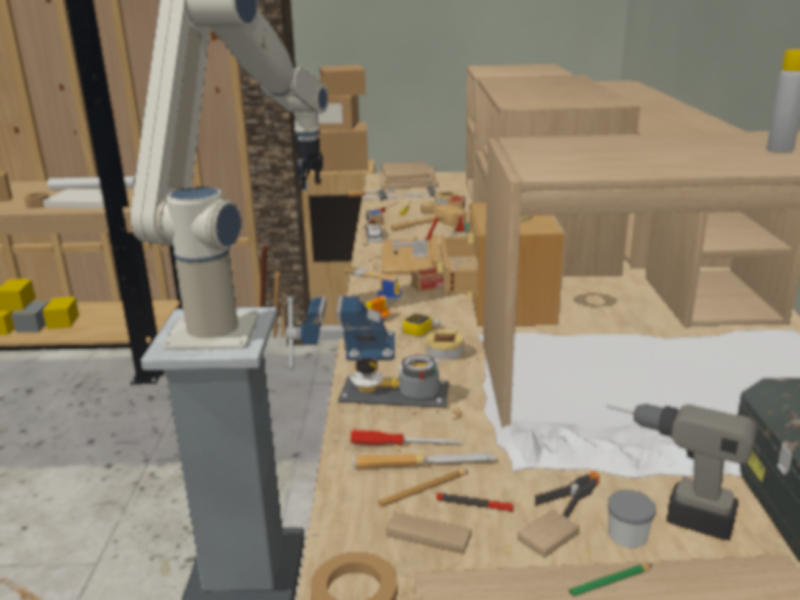

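The top view shows the pot at about (514,293) and the handwheel at (508,342), in 800x600 pixels. The lid-shaped things are the blue one at (290,326) and the orange one at (344,340), and the description picks blue. Next, one close crop to check that and measure.

```bash
python3 - <<'E'
from h import *
m=camera_model("top"); im=cv2.imread("pics/top0.png")
a=cv2.resize(im[170:240,160:230],(560,560),interpolation=cv2.INTER_CUBIC)[:,:]
b=im[165:240,300:350]
a=cv2.resize(im[190:235,165:235],None,fx=5.6,fy=5.6,interpolation=cv2.INTER_CUBIC)  #392x252
b=cv2.resize(b,(400,600),interpolation=cv2.INTER_CUBIC) # x8
o=np.zeros((600,800,3),np.uint8); o[:600,:400]=b; o[:a.shape[0],400:400+a.shape[1]]=a
cv2.imwrite("pics/crop0.png",o)
for n,u,v,z in(("pot",514,293,.084),("wheel",508,342,.078),("lid",290,326,.03),("orange",344,340,.03)):
    print(n,at(m,u/1.5625,v/1.5625,z).round(3))
hsv=cv2.cvtColor(im,cv2.COLOR_BGR2HSV)
def blobs(name,lo,hi,box):
    x0,y0,x1,y1=box; k=cv2.inRange(hsv,lo,hi)[y0:y1,x0:x1]
    n,l,st,c=cv2.connectedComponentsWithStats(k)
    for i in range(1,n):
        if st[i][4]>2: print(name,(c[i]+[x0,y0]).round(1),st[i][4])
blobs("blue",(105,120,40),(125,255,255),(170,195,205,225))
blobs("yel",(20,130,90),(35,255,255),(170,195,205,225))
E
```

```text
pot [ 0.554 -0.356  0.084]
wheel [ 0.434 -0.338  0.078]
lid [0.482 0.203 0.03 ]
orange [0.446 0.067 0.03 ]
blue [181.7 206. ] 88
blue [189.1 211. ] 79
yel [187.2 201.8] 5
yel [179.6 213.8] 5
```

View pics/crop0.png

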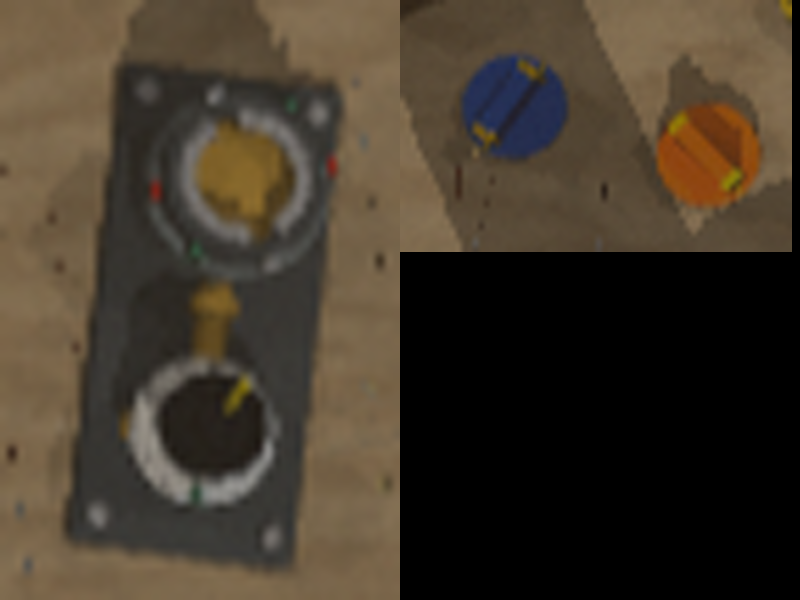

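The crop confirms the blue lid at (515,107), with its bar running from lower left to upper right. It also shows the pot's ribs in their three pairs, and the pointer pointing up and to the right. Now I'll fit the pot and lid poses.

```bash
cat >> h.py <<'E'
def yaw(rv):
    x=R.from_rotvec(rv).as_matrix()[:,0]; return np.degrees(np.arctan2(x[1],x[0]))
def go(x,y,z,yw=None):
    s=bot.sense(); M=R.from_rotvec(s["tcp_rot"]).as_matrix(); p=np.array(s["eef_pos"])
    print("t",round(s["time_s"],2),"p",p.round(4),"yaw",round(yaw(s["tcp_rot"]),2),"tilt",(M[:2,2]).round(4),"j6",round(np.degrees(s["joint_positions"][5]),1),"F",np.round(s["ft_force"],1),"g",round(s["gripper_width"],3),round(s["grasp_force"],1))
    print("shift cm",(M.T@(np.array([x,y,z])-p)*100).round(2), "" if yw is None else "turn %.1f"%((yaw(s["tcp_rot"])-yw+180)%360-180))
E
python3 - <<'E'
from h import *
from scipy.optimize import least_squares
m=camera_model("top")
c=lambda u,v:(300+(u-3.5)/8,165+(v-3.5)/8)
P=lambda u,v,z:at(m,*c(u,v),z)[:2]
ribs=[(25,215,95),(205,273,262),(-25,292,103),(155,197,250),(-75,331,166),(105,155,190)]
def res(q,full=False):
    r=[]
    for a,u,v in ribs:
        t=q[2]+np.radians(a); r+=list(q[:2]+.043*np.array([np.cos(t),np.sin(t)])-P(u,v,.083))
    r+=list(q[:2]-.12*np.array([np.cos(q[2]),np.sin(q[2])])-P(213,424,.078))
    return r
f=least_squares(res,[.554,-.356,-.15]); print(f.x.round(4),np.degrees(f.x[2]).round(2)); print(np.round(np.array(f.fun)*1000,1))
q=f.x; w=q[:2]-.12*np.array([np.cos(q[2]),np.sin(q[2])]); print("wheel",w,"dialgreen",P(196,495,.04)-w, "pointer tip",P(246,380,.078)-w)
d=P(246,380,.078)-w; print("theta now", 3.4+ (np.arctan2(d[1],d[0])-(q[2]+np.pi)+np.pi)%(2*np.pi)-np.pi)
a=at(m,187.2,201.8,.054);b=at(m,179.6,213.8,.054);print("lid",(a+b)/2,np.linalg.norm(a-b),np.degrees(np.arctan2(*(a-b)[1::-1])))
go(.48,.2,.25)
E
```

```text
[ 0.5571 -0.36   -0.1452] -8.32
[ 0.8 -0.2 -0.   0.3 -0.3  0.9 -0.8  0.  -0.2 -0.5  0.9 -0.2 -0.4 -0.3]
wheel [ 0.43838525 -0.34261449] dialgreen [-0.03098512  0.00329232] pointer tip [ 0.02139464 -0.0161445 ]
theta now 6.040357734173218
lid [0.48262881 0.20759027 0.054     ] 0.05470479429233263 -31.426939295239773
t 0.1 p [0.2257 0.5823 0.2306] yaw 158.81 tilt [-0.0005 -0.0013] j6 -1.1 F [ 0.8  0.2 -0.2] g 1.001 0.0
shift cm [-37.53 -26.46  -1.9 ]
```

Emit:
{"op": "send_rows", "data": {
  "commands": [
    [[-3.75,-2.65,-0.2],0],
    [[-3.75,-2.65,-0.2],0],
    [[-3.75,-2.65,-0.2],0],
    [[-3.75,-2.65,-0.2],0],
    [[-3.75,-2.65,-0.2],0],
    [[-3.75,-2.65,-0.2],0],
    [[-3.75,-2.65,-0.2],0],
    [[-3.75,-2.65,-0.2],0],
    [[-3.75,-2.65,-0.2],0],
    [[-3.75,-2.65,-0.2],0],
    [[0,0,0],0],
    [[0,0,0],0]
  ],
  "claw": -1
}}

```text
time_s: 1.6
eef_pos: [0.4794, 0.2001, 0.251]
tcp_rot: [-0.579, -3.087, 0.0]
ft_force: [0.1, 0.3, -0.3]
gripper_width: 1.002
grasp_force: 0.0
```

```bash
python3 - <<'E'
from h import *
m=camera_model("wrist"); im=snapshot("wrist")[:,:,::-1]; cv2.imwrite("pics/wlid.png",im)
print(m["fx"],np.round(m["T"],3).tolist()); go(.4384,-.3426,.2,127)
E
```

```text
288.5404852262154 [[0.362, -0.899, -0.249, 0.416], [0.932, 0.348, 0.097, 0.225], [-0.0, -0.267, 0.964, 0.393], [0.0, 0.0, 0.0, 1.0]]
t 1.65 p [0.4791 0.2005 0.251 ] yaw 158.83 tilt [-0.0008 -0.    ] j6 -47.4 F [-0.1  0.1  0.4] g 1.001 0.0
shift cm [-15.82 -52.11   5.11] turn 31.8
```

View pics/wlid.png

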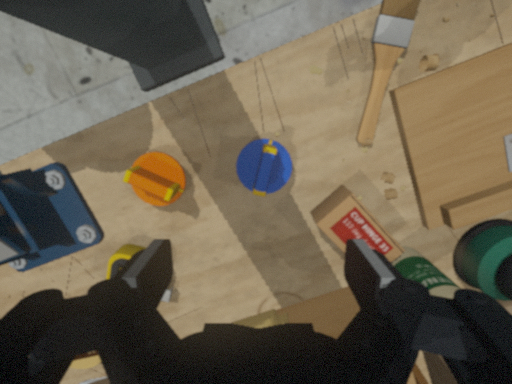

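The wrist view shows the blue lid with its yellow bar ends at (271,148) and (260,190). The hinge carton and the vise are clear of it.

Emit:
{"op": "send_rows", "data": {
  "commands": [
    [[-1.76,-5.79,0],0],
    [[-1.76,-5.79,0],0],
    [[-1.76,-5.79,0],0],
    [[-1.76,-5.79,0],0],
    [[-1.76,-5.79,0],0],
    [[-1.76,-5.79,0],0],
    [[-1.76,-5.79,0],0],
    [[-1.76,-5.79,0],0],
    [[-1.76,-5.79,0],0],
    [[0,0,1.7],10.6],
    [[0,0,1.7],10.6],
    [[0,0,1.7],10.6]
  ]
}}

```text
time_s: 3.15
eef_pos: [0.4396, -0.3419, 0.1996]
tcp_rot: [-1.408, -2.808, -0.0]
ft_force: [0.5, 0.2, 0.7]
gripper_width: 1.0
grasp_force: 0.0
```

```bash
python3 - <<'E'
from h import *
m={"fx":288.54,"fy":288.54}
mm=camera_model("wrist"); m["cx"],m["cy"]=mm["cx"],mm["cy"]
m["T"]=[[0.362,-0.899,-0.249,0.416],[0.932,0.348,0.097,0.225],[-0.0,-0.267,0.964,0.393],[0,0,0,1]]
a=at(m,271,148,.054);b=at(m,260,190,.054);print("lid",(a+b)/2,np.linalg.norm(a-b),np.degrees(np.arctan2(*(a-b)[1::-1])))
go(.4384,-.3426,.2,127)
m=camera_model("wrist"); im=snapshot("wrist")[:,:,::-1]; cv2.imwrite("pics/wpot.png",cv2.resize(im,(800,600)))
E
```

```text
lid [0.47905364 0.20979283 0.054     ] 0.052312280970419275 144.72183912108494
t 3.15 p [ 0.4396 -0.3419  0.1996] yaw 126.74 tilt [-0.0003  0.0004] j6 -75.9 F [0.5 0.2 0.7] g 1.0 0.0
shift cm [ 0.02 -0.13 -0.04] turn -0.3
```

View pics/wpot.png

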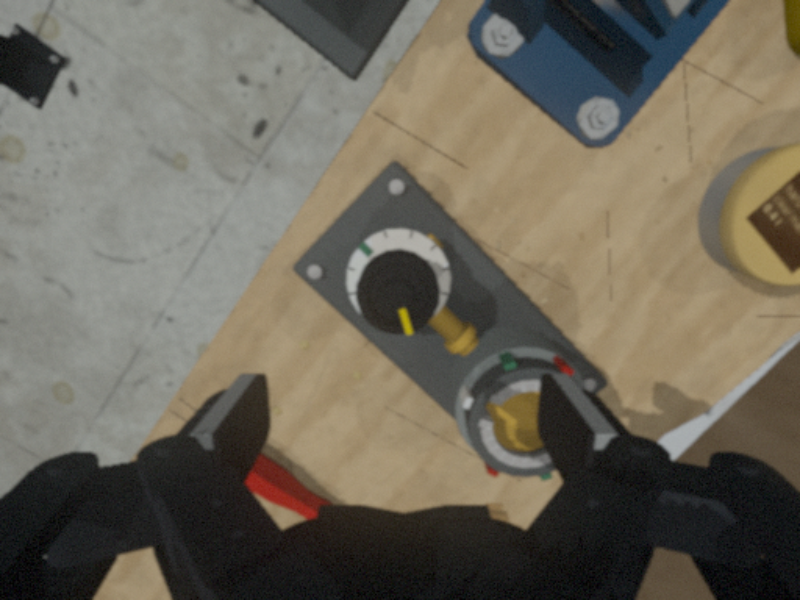

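The wheel sits centred at about (398,291) in the 800-pixel view, with its pointer tip at (408,332). I'll check that against the fit.

```bash
python3 - <<'E'
from h import *
m=camera_model("wrist")
p=at(m,398/1.5625,291/1.5625,.078);t=at(m,408/1.5625,332/1.5625,.078)
print(p,t-p,np.linalg.norm(t-p),np.degrees(np.arctan2(t[1]-p[1],t[0]-p[0])))
go(.4384,-.3426,.052,127)
E
```

```text
[ 0.4342003  -0.34066577  0.078     ] [ 0.02023245 -0.0172652   0.        ] 0.026597728645382804 -40.4755227639796
t 3.2 p [ 0.4385 -0.341   0.1974] yaw 126.33 tilt [-0.003   0.0026] j6 -75.4 F [-0.7  0.9 -1. ] g 1.006 0.0
shift cm [-0.18 -0.1  14.54] turn -0.7
```

Emit:
{"op": "send_rows", "data": {
  "commands": [
    [[0,-0.2,3],0],
    [[0,0,3],0],
    [[0,0,3],0],
    [[0,0,3],0],
    [[0,0,2.5],0],
    [[0,0,0],0],
    [[0,0,0],0]
  ]
}}

```text
time_s: 4.08
eef_pos: [0.4383, -0.3441, 0.0562]
tcp_rot: [1.398, 2.812, -0.0]
ft_force: [1.0, -0.6, 0.1]
gripper_width: 0.998
grasp_force: 0.0
```

Emit:
{"op": "send_rows", "data": {
  "commands": [
    [[0,0,0],0],
    [[0,0,0],0],
    [[0,0,0],0],
    [[0,0,0],0],
    [[0,0,0],0],
    [[0,0,0],0],
    [[0,0,0],0],
    [[0,0,0],0]
  ],
  "claw": 1
}}

```text
time_s: 5.08
eef_pos: [0.4374, -0.345, 0.0569]
tcp_rot: [1.4, 2.811, -0.002]
ft_force: [-4.3, -1.4, 10.8]
gripper_width: 0.587
grasp_force: 60.5
```

```bash
python3 - <<'E'
from h import *
go(.4365,-.3417,.052,127)
E
```

```text
t 5.08 p [ 0.4374 -0.345   0.0569] yaw 127.05 tilt [ 0.0003 -0.0015] j6 -76.4 F [-4.3 -1.4 10.8] g 0.587 60.5
shift cm [0.32 0.13 0.49] turn 0.1
```

Emit:
{"op": "send_rows", "data": {
  "commands": [
    [[0,0,0],10],
    [[0,0,0],10],
    [[0,0,0],10],
    [[0,0,0],10],
    [[0,0,0],10],
    [[0,0,0],10],
    [[0,0,0],10],
    [[0,0,0],0]
  ]
}}

```text
time_s: 6.08
eef_pos: [0.4371, -0.345, 0.0569]
tcp_rot: [2.761, 1.497, -0.001]
ft_force: [-4.8, -2.0, 12.4]
gripper_width: 0.587
grasp_force: 60.6
```

```bash
python3 - <<'E'
from h import *
print(bot.sense()["wrist_torque"])
go(.4365,-.3417,.052,127)
E
```

```text
[-0.03169044  1.29427809 -0.03592548]
t 6.08 p [ 0.4371 -0.345   0.0569] yaw 56.92 tilt [-0.0002 -0.0011] j6 -6.3 F [-4.8 -2.  12.4] g 0.587 60.6
shift cm [ 0.24 -0.23  0.49] turn -70.1
```

Emit:
{"op": "send_rows", "data": {
  "commands": [
    [[0,0,0],10],
    [[0,0,0],10],
    [[0,0,0],10],
    [[0,0,0],10],
    [[0,0,0],10],
    [[0,0,0],10],
    [[0,0,0],10],
    [[0,0,0],8],
    [[0,0,0],0],
    [[0,0,0],0]
  ]
}}

```text
time_s: 7.32
eef_pos: [0.437, -0.3447, 0.0569]
tcp_rot: [3.088, -0.572, -0.0]
ft_force: [-6.2, 0.3, 12.7]
gripper_width: 0.585
grasp_force: 60.8
```

```bash
python3 - <<'E'
from h import *
go(.4365,-.3417,.052,-24)
im=snapshot("wrist")[:,:,::-1]; cv2.imwrite("pics/w2.png",im)
E
```

```text
t 7.33 p [ 0.437  -0.3447  0.0569] yaw -21.0 tilt [-0.0001 -0.0005] j6 71.6 F [-6.2  0.3 12.7] g 0.585 60.8
shift cm [-0.16 -0.26  0.49] turn 3.0
```

View pics/w2.png

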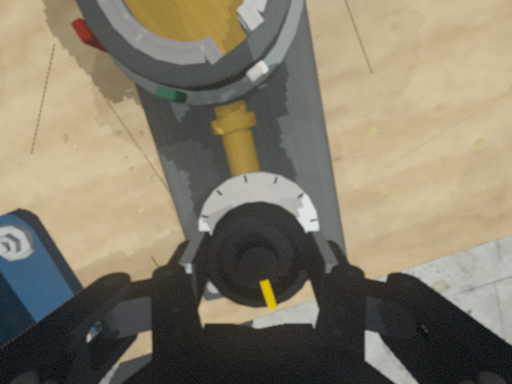

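The wrist view shows the pointer in the open between the fingers, with its inner end at (264,282) and its outer end at (272,307), on the side away from the pot.

```bash
python3 - <<'E'
from h import *
m=camera_model("wrist")
a=at(m,264,282,.078);b=at(m,271.5,306,.078);c=at(m,258,254,.078)
d=b-a; print(a,b,np.degrees(np.arctan2(d[1],d[0])),"centre",c,np.linalg.norm(b-c))
d=b-c; print(np.degrees(np.arctan2(d[1],d[0])))
w=np.array([.4375,-.344]); d=b[:2]-w; print(np.degrees(np.arctan2(d[1],d[0])),np.linalg.norm(d))
# pot axis: rib pixels white(258,70), green(170,94), slot
go(.4365,-.3417,.052,-24)
print(at(m,258,70,.083),at(m,170,94,.083),at(m,85,34,.083))
E
```

```text
[ 0.42679917 -0.34377922  0.078     ] [ 0.41299659 -0.34250072  0.078     ] 174.7079629560603 centre [ 0.44158198 -0.3463799   0.078     ] 0.028847394000601767
172.27189170293408
176.49864010911722 0.024549230312765024
t 7.38 p [ 0.437  -0.3447  0.0569] yaw -21.0 tilt [-0.0002 -0.0005] j6 71.6 F [-6.8  0.3 12.2] g 0.582 60.8
shift cm [-0.16 -0.26  0.49] turn 3.0
[ 0.51476017 -0.37442113  0.083     ] [ 0.51883765 -0.34007285  0.083     ] [ 0.54843174 -0.32029587  0.083     ]
```

Emit:
{"op": "send_rows", "data": {
  "commands": [
    [[0,0,0],3],
    [[0,0,0],0],
    [[0,0,0],0]
  ]
}}

```text
time_s: 7.75
eef_pos: [0.4371, -0.3446, 0.0569]
tcp_rot: [3.072, -0.653, -0.0]
ft_force: [-4.2, 0.4, 12.3]
gripper_width: 0.588
grasp_force: 60.7
```

Emit:
{"op": "send_rows", "data": {
  "commands": [
    [[0,0,0],0],
    [[0,0,0],0],
    [[0,0,0],0],
    [[0,0,0],0],
    [[0,0,0],0],
    [[0,0,-3],0],
    [[0,0,-4],0],
    [[0,0,-4],0],
    [[0,0,-5],0],
    [[0,0,-4],0]
  ],
  "claw": -1
}}

```text
time_s: 9.0
eef_pos: [0.4376, -0.3443, 0.2574]
tcp_rot: [3.072, -0.653, 0.002]
ft_force: [1.4, -0.1, -0.4]
gripper_width: 0.998
grasp_force: 0.0
```

```bash
python3 - <<'E'
from h import *
go(.481,.2085,.25,147)
m=camera_model("wrist");im=snapshot("wrist")[:,:,::-1]; cv2.imwrite("pics/w3.png",im)
hsv=cv2.cvtColor(np.ascontiguousarray(im),cv2.COLOR_BGR2HSV)
def blobs(name,lo,hi,z):
    n,l,st,c=cv2.connectedComponentsWithStats(cv2.inRange(hsv,lo,hi))
    for i in range(1,n):
        if st[i][4]>14: 
            p=at(m,*c[i],z); d=p[:2]-[.437,-.345]; print(name,c[i].round(1),st[i][4],p.round(4),np.degrees(np.arctan2(d[1],d[0])).round(1))
blobs("yel",(24,180,100),(33,255,255),.078)
blobs("green",(60,100,30),(90,255,255),.04)
blobs("green83",(60,100,30),(90,255,255),.083)
blobs("red83",(0,150,60),(6,255,255),.083);blobs("red83",(174,150,60),(180,255,255),.083)
E
```

```text
t 9.0 p [ 0.4376 -0.3443  0.2574] yaw -23.99 tilt [ 0.001  -0.0008] j6 74.6 F [ 1.4 -0.1 -0.4] g 0.998 0.0
shift cm [-18.51 -52.27   0.7 ] turn -171.0
yel [ 22.4 182.6] 997 [ 0.5389 -0.0941  0.078 ] 67.9
yel [  2.6 182.6] 23 [ 0.5481 -0.0734  0.078 ] 67.8
yel [262.5 189.2] 55 [ 0.42   -0.3423  0.078 ] 170.8
yel [  2.2 193. ] 51 [ 0.5381 -0.0653  0.078 ] 70.1
yel [  3.  288.6] 43 [0.4345 0.0126 0.078 ] 90.4
red83 [403.4  74.9] 1554 [ 0.4734 -0.5229  0.083 ] -78.4
red83 [262.6  41.7] 29 [ 0.5601 -0.4037  0.083 ] -25.5
red83 [192.3  88.3] 23 [ 0.5496 -0.3197  0.083 ] 12.7
```

View pics/w3.png

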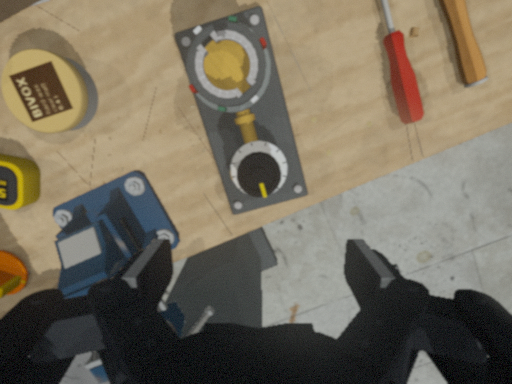

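The pointer stands at about 171°, on the green line, and it hides that line. The red ribs put the pot axis at (0.555,-0.362), which agrees with where the wheel was gripped. Next is the lid.

Emit:
{"op": "send_rows", "data": {
  "commands": [
    [[0,0,0],-10],
    [[0,0,0],-10],
    [[0,0,0],-10],
    [[0,0,0],-10],
    [[0,0,0],-10],
    [[0,0,0],-10],
    [[0,0,0],-10],
    [[0,0,0],-10],
    [[0,0,0],-10],
    [[0,0,0],-10],
    [[0,0,0],-10],
    [[0,0,0],-10]
  ]
}}

```text
time_s: 10.55
eef_pos: [0.4373, -0.3441, 0.255]
tcp_rot: [-2.095, -2.341, 0.0]
ft_force: [0.5, -0.6, -0.6]
gripper_width: 1.002
grasp_force: 0.0
```

Emit:
{"op": "send_rows", "data": {
  "commands": [
    [[0,0,0],-10],
    [[0,0,0],-10],
    [[0,0,0],-10],
    [[0,0,0],-10],
    [[0,0,0],-10],
    [[0,0,0],-1],
    [[0,0,0],0]
  ]
}}

```text
time_s: 11.42
eef_pos: [0.4374, -0.3441, 0.2551]
tcp_rot: [-0.896, -3.011, -0.0]
ft_force: [0.7, -0.2, 0.4]
gripper_width: 1.0
grasp_force: 0.0
```

```bash
python3 - <<'E'
from h import *
go(.481,.2085,.16,147)
E
```

```text
t 11.43 p [ 0.4374 -0.3441  0.2551] yaw 146.84 tilt [-0.0002  0.0002] j6 -96.3 F [ 0.7 -0.2  0.4] g 1.0 0.0
shift cm [26.57 48.65  9.52] turn -0.2
```

Emit:
{"op": "send_rows", "data": {
  "commands": [
    [[2.66,4.87,0],0],
    [[2.66,4.87,0],0],
    [[2.66,4.87,0],0],
    [[2.66,4.87,0],0],
    [[2.66,4.87,0],0],
    [[2.66,4.87,0],0],
    [[2.66,4.87,0],0],
    [[2.66,4.87,0],0],
    [[2.66,4.87,0],0],
    [[2.66,4.87,0],0],
    [[0,0,4.5],0],
    [[0,0,0],0]
  ]
}}

```text
time_s: 12.92
eef_pos: [0.4771, 0.2088, 0.2077]
tcp_rot: [-0.891, -3.007, 0.007]
ft_force: [0.7, -0.7, 1.0]
gripper_width: 1.002
grasp_force: 0.0
```

```bash
python3 - <<'E'
from h import *
m=camera_model("wrist");im=np.ascontiguousarray(snapshot("wrist")[:,:,::-1]); cv2.imwrite("pics/w4.png",im)
hsv=cv2.cvtColor(im,cv2.COLOR_BGR2HSV)
def blobs(name,lo,hi,z):
    n,l,st,c=cv2.connectedComponentsWithStats(cv2.inRange(hsv,lo,hi))
    for i in range(1,n):
        if st[i][4]>25: print(name,c[i].round(1),st[i][:5],at(m,*c[i],z).round(4))
blobs("yel",(22,150,80),(34,255,255),.054)
blobs("blue",(108,150,40),(125,255,255),.02)
go(.481,.2085,.16,147)
E
```

```text
yel [261.2 158.3] [254 154  15   9  98] [0.4582 0.2239 0.054 ]
yel [115.2 215.6] [111 205  15  21 105] [0.4243 0.0562 0.054 ]
yel [258.8 209.4] [252 207  15   5  56] [0.5033 0.1917 0.054 ]
yel [163.9 226. ] [158 215  15  22 158] [0.4628 0.0935 0.054 ]
yel [169.6 307.1] [157 288  22  41 503] [0.5487 0.0352 0.054 ]
blue [260.2 180.8] [ 231  149   60   57 1842] [0.4841 0.206  0.02  ]
t 12.97 p [0.4784 0.2088 0.2095] yaw 146.95 tilt [-0.0033 -0.0015] j6 -34.7 F [ 0.3 -1.3  1. ] g 1.001 0.0
shift cm [-0.24  0.13  4.95] turn -0.1
```

View pics/w4.png

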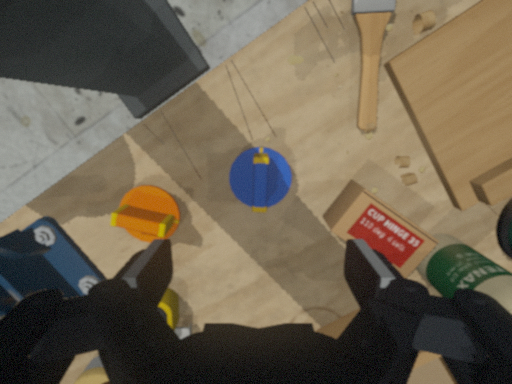

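Emit:
{"op": "send_rows", "data": {
  "commands": [
    [[-0.2,0.1,0],1],
    [[0,0,3],0],
    [[0,0,4],0],
    [[0,0,4],0],
    [[0,0,3],0],
    [[0,0,0],0],
    [[0,0,0],0]
  ],
  "claw": -0.2
}}

```text
time_s: 13.85
eef_pos: [0.4833, 0.209, 0.0721]
tcp_rot: [0.92, 3.002, 0.003]
ft_force: [0.9, -0.2, 0.4]
gripper_width: 0.598
grasp_force: 0.0
```

```bash
python3 - <<'E'
from h import *
go(.481,.2075,.027,146)
E
```

```text
t 13.85 p [0.4833 0.209  0.0721] yaw 145.94 tilt [0.0025 0.001 ] j6 -33.8 F [ 0.9 -0.2  0.4] g 0.598 0.0
shift cm [ 0.11 -0.26  4.5 ] turn -0.1
```

Emit:
{"op": "send_rows", "data": {
  "commands": [
    [[0.1,-0.2,2],0],
    [[0,0,1.5],0],
    [[0,0,0.9],0],
    [[0,0,0],0],
    [[0,0,0],0]
  ]
}}

```text
time_s: 14.48
eef_pos: [0.4801, 0.2079, 0.0267]
tcp_rot: [0.918, 3.004, 0.001]
ft_force: [0.8, 0.4, 0.5]
gripper_width: 0.601
grasp_force: 0.0
```

Emit:
{"op": "send_rows", "data": {
  "commands": [
    [[0,0,0],0],
    [[0,0,0],0],
    [[0,0,0],0],
    [[0,0,0],0],
    [[0,0,0],0],
    [[0,0,0],0],
    [[0,0,0],0],
    [[0,0,0],0]
  ],
  "claw": 1
}}

```text
time_s: 15.48
eef_pos: [0.4801, 0.2079, 0.0267]
tcp_rot: [0.918, 3.004, 0.001]
ft_force: [0.4, 0.1, 5.5]
gripper_width: 0.176
grasp_force: 59.2
```

```bash
python3 - <<'E'
from h import *
go(.481,.2075,.027,146)
E
```

```text
t 15.47 p [0.4801 0.2079 0.0267] yaw 146.01 tilt [0.0006 0.0003] j6 -33.9 F [0.4 0.1 5.5] g 0.176 59.2
shift cm [-0.1   0.02 -0.03] turn 0.0
```

Emit:
{"op": "send_rows", "data": {
  "commands": [
    [[0,0,-2],0],
    [[0,0,-4],0],
    [[0,0,-5],0],
    [[0,0,-5],0],
    [[0,0,-4],0],
    [[0,0,0],0],
    [[0,0,0],0]
  ]
}}

```text
time_s: 16.35
eef_pos: [0.4789, 0.2074, 0.2253]
tcp_rot: [-0.918, -3.003, 0.002]
ft_force: [0.7, -0.6, -2.5]
gripper_width: 0.176
grasp_force: 59.0
```

```bash
cat > lid.py <<'E'
from h import *
def lidlook(name,z):
    m=camera_model("wrist"); s=bot.sense(); im=np.ascontiguousarray(snapshot("wrist")[:,:,::-1]); cv2.imwrite(name,im)
    hsv=cv2.cvtColor(im,cv2.COLOR_BGR2HSV); M=R.from_rotvec(s["tcp_rot"]).as_matrix()
    n,l,st,c=cv2.connectedComponentsWithStats(cv2.inRange(hsv,(22,150,80),(34,255,255)))
    for i in range(1,n):
        if st[i][4]>25: print("yel",c[i].round(1),st[i][:5],"tool cm",(M.T@(at(m,*c[i],z)-s["eef_pos"])*100).round(2))
    n,l,st,c=cv2.connectedComponentsWithStats(cv2.inRange(hsv,(108,150,40),(125,255,255)))
    for i in range(1,n):
        if st[i][4]>100: print("blue",c[i].round(1),st[i][:5])
E
python3 - <<'E'
from lid import *
z=bot.sense()["eef_pos"][2]; lidlook("pics/w5.png",z+.027)
go(.5555,-.362,.24,16.9)
E
```

```text
yel [258.  183.7] [256 179   5  10  48] tool cm [ 4.03 -0.   -2.7 ]
yel [258.2 210.2] [241 192  36  34 894] tool cm [ 2.88  0.01 -2.7 ]
yel [122.4 210.5] [118 201  15  20  89] tool cm [ 2.86 -5.72 -2.69]
yel [168.6 220. ] [163 210  14  20 140] tool cm [ 2.44 -3.81 -2.69]
yel [145.2 318.8] [137 317  17   5  68] tool cm [-2.53 -5.32 -2.69]
yel [257.8 323.3] [242 318  33  11 227] tool cm [-2.77 -0.01 -2.7 ]
blue [301.  222.9] [ 274  181   48   85 1850]
blue [218.1 222.6] [ 197  185   45   79 1456]
blue [258.1 270.8] [ 241  227   36   92 2936]
t 16.4 p [0.4787 0.2073 0.2248] yaw 146.01 tilt [-0.0027 -0.0011] j6 -33.9 F [-0.3 -0.3 -2.8] g 0.175 59.0
shift cm [-38.19 -42.91  -1.48] turn 129.1
```

View pics/w5.png

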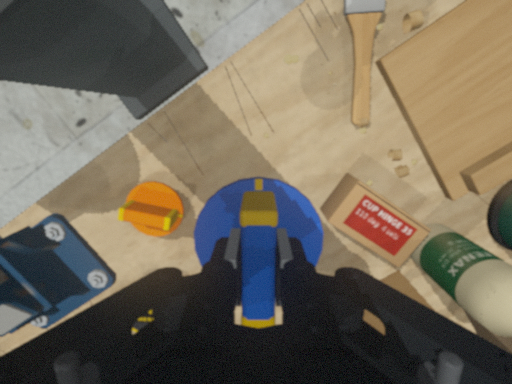

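The lid is held square. The blue part of its bar top runs from row 227 to row 318 at column 258, which gives me the offset along the bar.

```bash
python3 - <<'E'
from h import *
m=camera_model("wrist"); s=bot.sense();M=R.from_rotvec(s["tcp_rot"]).as_matrix(); z=s["eef_pos"][2]+.0273
for v in(192,226.5,317.5,328.5): print((M.T@(at(m,258,v,z)-s["eef_pos"])*100).round(2))
E
```

```text
[ 3.68 -0.   -2.72]
[ 2.16 -0.   -2.73]
[-2.42  0.   -2.73]
[-3.03  0.   -2.73]
```

Emit:
{"op": "send_rows", "data": {
  "commands": [
    [[0,0,-1.5],10.5],
    [[0,0,0],10.5],
    [[0,0,0],10.5],
    [[0,0,0],10.5],
    [[0,0,0],10.5],
    [[0,0,0],10.5],
    [[0,0,0],10.5],
    [[0,0,0],10.5],
    [[0,0,0],10.5],
    [[0,0,0],10.5],
    [[0,0,0],10.5],
    [[0,0,0],10.5]
  ]
}}

```text
time_s: 17.9
eef_pos: [0.4787, 0.2073, 0.2392]
tcp_rot: [3.095, 0.536, -0.006]
ft_force: [-0.4, -0.6, -2.3]
gripper_width: 0.173
grasp_force: 58.8
```

Emit:
{"op": "send_rows", "data": {
  "commands": [
    [[0,0,0],3],
    [[0,0,0],0],
    [[0,0,0],0]
  ]
}}

```text
time_s: 18.27
eef_pos: [0.4793, 0.2076, 0.2403]
tcp_rot: [3.106, 0.466, -0.003]
ft_force: [-0.7, -0.1, -2.1]
gripper_width: 0.171
grasp_force: 58.8
```

```bash
python3 - <<'E'
from h import *
go(.5555,-.362,.24,16.9)
E
```

```text
t 18.27 p [0.4793 0.2076 0.2403] yaw 17.08 tilt [-0.0018 -0.0008] j6 95.0 F [-0.7 -0.1 -2.1] g 0.171 58.8
shift cm [-9.44 56.68  0.06] turn 0.2
```

Emit:
{"op": "send_rows", "data": {
  "commands": [
    [[-0.93,5.67,0],0],
    [[-0.93,5.67,0],0],
    [[-0.93,5.67,0],0],
    [[-0.93,5.67,0],0],
    [[-0.93,5.67,0],0],
    [[-0.93,5.67,0],0],
    [[-0.93,5.67,0],0],
    [[-0.93,5.67,0],0],
    [[-0.93,5.67,0],0],
    [[-0.93,5.67,0],0],
    [[0,0,0],0],
    [[0,0,0],0]
  ]
}}

```text
time_s: 19.77
eef_pos: [0.5562, -0.3613, 0.2404]
tcp_rot: [-3.106, -0.464, 0.002]
ft_force: [0.3, 1.0, -2.0]
gripper_width: 0.176
grasp_force: 59.4
```

```bash
python3 - <<'E'
from h import *
go(.5567,-.3616,.115,16.9)
im=snapshot("wrist")[:,:,::-1]; cv2.imwrite("pics/w6.png",im)
E
```

```text
t 19.77 p [ 0.5562 -0.3613  0.2404] yaw 17.0 tilt [-0.0014  0.0013] j6 38.9 F [ 0.3  1.  -2. ] g 0.176 59.4
shift cm [ 0.06  0.06 12.54] turn 0.1
```

Emit:
{"op": "send_rows", "data": {
  "commands": [
    [[0,0,3],0],
    [[0,0,4],0],
    [[0,0,3],0],
    [[0,0,2.2],0],
    [[0,0,0],0],
    [[0,0,0],0]
  ]
}}

```text
time_s: 20.58
eef_pos: [0.5575, -0.3612, 0.1205]
tcp_rot: [3.106, 0.466, 0.002]
ft_force: [1.1, -0.4, -1.4]
gripper_width: 0.174
grasp_force: 59.4
```

```bash
python3 - <<'E'
from h import *
go(.5567,-.3616,.0967,16.9)
E
```

```text
t 20.57 p [ 0.5575 -0.3612  0.1205] yaw 17.08 tilt [ 0.0011 -0.0007] j6 39.0 F [ 1.1 -0.4 -1.4] g 0.174 59.4
shift cm [-0.09  0.01  2.38] turn 0.2
```

Emit:
{"op": "send_rows", "data": {
  "commands": [
    [[-0.05,0,0.4],0],
    [[0,0,0.4],0],
    [[0,0,0.4],0],
    [[0,0,0.2],0],
    [[0,0,0],0]
  ]
}}

```text
time_s: 21.2
eef_pos: [0.5561, -0.3618, 0.105]
tcp_rot: [-3.107, -0.464, 0.001]
ft_force: [0.2, -0.5, -2.9]
gripper_width: 0.174
grasp_force: 59.4
```

```bash
python3 - <<'E'
from h import *
print(bot.sense()["wrist_torque"]); go(.5567,-.3616,.0967,16.9)
E
```

```text
[0.02663979 0.01283798 0.00809047]
t 21.2 p [ 0.5561 -0.3618  0.105 ] yaw 17.0 tilt [-0.0004  0.0003] j6 38.9 F [ 0.2 -0.5 -2.9] g 0.174 59.4
shift cm [0.06 0.   0.83] turn 0.1
```

It entered the slots without touching. Next, seat it.

Emit:
{"op": "send_rows", "data": {
  "commands": [
    [[0,0,0.4],0],
    [[0,0,0.3],0],
    [[0,0,0.2],0],
    [[0,0,0],0],
    [[0,0,0],0]
  ]
}}

```text
time_s: 21.82
eef_pos: [0.5562, -0.3618, 0.0968]
tcp_rot: [-3.107, -0.465, 0.0]
ft_force: [-2.7, 0.9, 4.9]
gripper_width: 0.178
grasp_force: 60.5
```

```bash
python3 - <<'E'
from h import *
print(bot.sense()["wrist_torque"]); go(.5567,-.3616,.0967,16.9)
E
```

```text
[0.33657258 0.47931122 0.01674187]
t 21.82 p [ 0.5562 -0.3618  0.0968] yaw 17.01 tilt [-0.0001  0.    ] j6 38.9 F [-2.7  0.9  4.9] g 0.178 60.5
shift cm [ 0.05 -0.    0.01] turn 0.1
```

Emit:
{"op": "send_rows", "data": {
  "commands": [
    [[0,0,0],5],
    [[0,0,0],5],
    [[0,0,0],5],
    [[0,0,0],5],
    [[0,0,0],5],
    [[0,0,0],0],
    [[0,0,0],0]
  ]
}}

```text
time_s: 22.7
eef_pos: [0.5566, -0.3619, 0.0968]
tcp_rot: [3.134, -0.216, 0.001]
ft_force: [-1.1, 2.1, 5.2]
gripper_width: 0.175
grasp_force: 60.5
```

```bash
python3 - <<'E'
from h import *
print(bot.sense()["wrist_torque"]); go(.5567,-.3616,.0967,-33.1)
E
```

```text
[ 0.37593273  0.22363412 -0.11989395]
t 22.7 p [ 0.5566 -0.3619  0.0968] yaw -7.88 tilt [ 0.0008 -0.0002] j6 63.8 F [-1.1  2.1  5.2] g 0.175 60.5
shift cm [ 0.   -0.03  0.01] turn 25.2
```

Emit:
{"op": "send_rows", "data": {
  "commands": [
    [[0,0,0],5],
    [[0,0,0],5],
    [[0,0,0],5],
    [[0,0,0],5],
    [[0,0,0],5],
    [[0,0,0],0],
    [[0,0,0],0]
  ]
}}

```text
time_s: 23.58
eef_pos: [0.5566, -0.362, 0.0968]
tcp_rot: [3.013, -0.889, 0.001]
ft_force: [-2.0, 1.2, 5.6]
gripper_width: 0.178
grasp_force: 60.5
```

```bash
python3 - <<'E'
from h import *
print(bot.sense()["wrist_torque"]); go(.5567,-.3616,.0967,-33.1)
im=snapshot("wrist")[:,:,::-1]; t=snapshot("top")[:,:,::-1]
a=cv2.resize(im,(480,360)); b=cv2.resize(t[165:240,300:350],(320,480),interpolation=cv2.INTER_CUBIC)
o=np.zeros((480,800,3),np.uint8); o[:360,:480]=a; o[:,480:]=b; cv2.imwrite("pics/fin.png",o)
E
```

```text
[ 0.24955151  0.29082708 -0.01147742]
t 23.57 p [ 0.5566 -0.362   0.0968] yaw -32.87 tilt [ 0.0007 -0.0005] j6 88.8 F [-2.   1.2  5.6] g 0.178 60.5
shift cm [-0.01 -0.04  0.01] turn 0.2
```

View pics/fin.png

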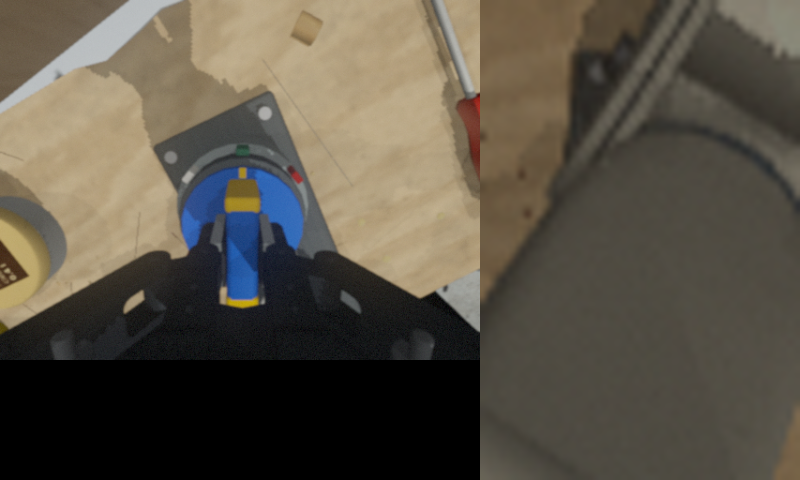

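The bar's yellow end at (243,195) lines up with the green rib at (243,150). The lid is flush on the collar and still gripped at about 60 N, so I'll hand in.

```bash
python3 -c "
from bench import bot; print(bot.hand_in())"
```

```text
the job is handed in; nothing more can be done
None
```

I handed the job in at about 24 s: the handwheel pointer is at the green line, and the lid is seated, twisted to the green ribs and still gripped. I saw no bystander disturbed, and the hand-in returned no verdict.

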